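# Peel the stuck top tray off the stack and show it to the inspection camera

## Robot

A 6-joint arm with a two-finger parallel gripper is mounted at the origin on the work surface. World frame = base frame: x ahead of the robot, y to its left, z up, the work surface at z = 0. Lengths are in m, angles in rad, forces in N, time in s.
With the tool pointing down it reaches from about 0.225 to 0.875 m from the base axis. Payload 3.4 kg.
Tool frame: the origin (TCP) lies between the finger pads; the fingertips stand 8 mm ahead of it and the grasp point (between the pads) lies 11 mm behind it; z points along the fingers, y is the line along which they close (so a half turn about z gives the same grasp; the last joint's range is limited). The gripper opens to 85 mm and grips with 20 to 120 N. Pads are 22 mm wide; open, the fingers measure 114 mm over their backs; the gripper's body (76 mm by 85 mm) begins 54 mm behind the grasp point. The pads swing forward as they close: fully open they stand 13 mm farther back than shut.
Start: joints at [-1.251, 0.276, 1.505, -0, 1.361, -0.121], TCP at [0.245, -0.52, 0.21] pointing down, gripper open.
Joint ranges: [-2.89, 2.89], [-0.75, 2.08], [0.22, 2.7], [-1.18, 4.32], [0.11, 2.71], [-2.7, 2.7]. Speed limits (rad/s): [2.57, 2.57, 3.14, 3.14, 3.14, 3.14].

## Interface

Orientations are given as a unit quaternion [w, x, y, z].
In Python, from rig import manip, optics, finder gives the robot as it stands.
- The arm moves only by the tool servo_tool, never from a script. Its argument "increments" is a list of rows, each a list of 7 numbers: the shift along the tool's x, y, z in cm, then the turn, a rotation vector about the tool's x, y, z in degrees, then the closure, from -1 (fully open) to 1 (shut). In form: [[x, y, z, rx, ry, rz, gripper], ...]. A call has exactly 5 rows; each row shifts and turns the commanded pose from where the row before left it, along the tool's axes as they then stand; what a row does not reach is not made up. A row lasts 1/10 s, in which the tool goes at most 50 mm and 8.59 degrees, less where a joint would pass 70% of its speed; a pose out of reach is approached as far as the arm can. A call is refused whole if a number of a shift passes 5 or a number of a turn 8.59, either way. A call with a gripper value outside its range is refused whole. The fingers move at their own pace and stop on an object; "squeeze" is the grip in N (left out, the last holds). Time passes only in rows, so rows that do not move let the fingers close, or fill a call up. It gives the time, the measured TCP pose, the force, the opening and the grip force at its end, in the units of the state.
- manip.get_state(): the state, without advancing time (a new reading comes with each control period).
- optics.get_image(name): name is "scene" or "top" or "wrist"; returns the picture (384x512x3 uint8, red, green, blue); there is no depth.
- optics.get_calibration(name): a dict with "fov_y" (degrees; the focal length in pixels is half the picture's height over the tangent of half this angle, whatever the lens; pixels are square), "cx", "cy" (the principal point, pixels), "world_to_cam" (4x4, takes a point from world to camera coordinates). Camera axes: x right, y down, z forward; pixel columns grow to the right and rows downward; lengths in m; the calibration is good to about 2 mm. A picture is of the moment at which its call begins: read the wrist's pose just before it. get_calibration takes no time and is no camera call; for the wrist camera it gives the pose at the moment of the call.
- manip.sign_off(): hands the job in; it is judged then, once.
Trained networks look in the newest picture that a camera, given by its name, has taken for a name from the list of things; names that differ only in an ending like _2 or _b are one class to them, and where a whole thing is asked for, a point or a joint stands for the part that bears it (a point fixed in the world has none). Each returns a list of dicts, best first, with "p" (0 to 1); they miss things now and then, are a little off and sometimes report something else, mostly with a low value. They report only what shows in the picture. A call takes as long as a camera call. They do not tell look-alikes from the thing itself.
- finder.silhouettes(label, camera): "region" (384x512 bool, what is visible of it) and "box" ([centre column, centre row, width, height] in pixels, round what is visible of it).
- finder.tip_of(label, camera): "at" ([column, row] in pixels: a listed point, or the origin of a listed thing).
The state is a dict: "clock": time; "qpos": joint angles; "qd": joint speeds; "effort": joint torques, N m; "position": TCP position; "ee_rot": TCP orientation; "contact_force": force on the tool from outside, world axes, zero at the start; "moment": the same for the moment, N m; "width": finger opening in m; "gripper_force": force on a finger pad.
Only numpy, scipy, OpenCV 4.12 (cv2) and the standard library are available. Lean on these libraries where they do the work, as an engineer would, in place of code of your own. Each camera call takes 0.05 s, during which the arm holds its last target. There are 200 camera calls.

## Task

The top steel tray is stuck to the nested stack. Grip it by its upright black pull tab and peel it off slowly: raise that corner first, with the opposite corner still resting on the stack, until the tray is clearly tilted, then lift it away, leaving the rest of the stack and the other bench things where they are. Finish holding the tray still and roughly level, its middle over the lens of the upward-looking inspection camera with its underside about 10 cm above the lens; do not put it down or let go.

Things in the scene. Friction and masses are not known exactly. Their poses are not given: they have to be found in the camera images.
- tray_tab (a point): Centre of the top tray's upright pull tab: black plate 10 mm thick, 26 mm long, 32 mm tall, standing on the rim at one corner, its length along the tray's diagonal. 96 mm from the tray's middle, 36.25 degrees from the tray's x axis towards y. Axes as tray_center. At the start 55 mm above the bench (tab top 71, rim top 39 mm); free space on both sides above the rim.
- tray_center (a point): Middle of the top steel tray (0.17 kg), half-way up its 19 mm height, z up. Rim 150 mm (x) by 110 mm (y), 3 mm thick; pan 114 x 74 mm, hanging 16 mm into the stack, 7 mm free all round. Pan underside 9.5 mm below this point (20 mm above the bench at the start). Near each corner a sprung rubber clip of the stack grips the pan: about 2 N of drag until that corner is about 12 mm up.
- tray_far (a point): Lower face of the top tray's rim at the corner opposite the tab, 93 mm from the tray's middle; 36 mm above the bench at the start. The tray tips about it as the tab corner is raised. Axes as tray_center.
- stack: The rest of the stack: four nested steel trays that stay together, 150 x 110 mm, 36 mm high, 0.9 kg, standing loose on the bench. Origin at the centre of its underside, axes parallel to the top tray's at the start.
- lens (a point): Centre of the lens on top of the inspection camera, a black and steel cylinder 90 mm wide at its foot and 45 mm high, looking straight up, fixed to the bench. This point is 45 mm above the bench.
- jar: Bystander: amber jar with a lid, 46 mm wide, 75 mm tall, origin at the centre of its underside. Leave it alone.
- tin: Bystander: round metal tin, 76 mm wide, 37 mm tall, origin at the centre of its underside. Leave it alone.
- tape: Bystander: roll of tape lying flat, 60 mm wide, 18 mm tall, origin at the centre of its underside. Leave it alone.
Not all that is in view belongs to the job. Leave any blue look-alike of the stack alone.

How it is judged:
On the way, in this order (a step that is already met when the one before it is completed fails the run):
1. the tray is tilted by more than 0.13 rad (7.5 degrees), its tab corner up by more than 20 mm, with the opposite corner still less than 8 mm above the rim of the stack (angle between tray_center's own z axis and vertical above 0.13 rad and z of tray_tab in the frame of stack above 0.075 m and z of tray_far in the frame of stack below 0.044 m), for 0.1 s.
2. the whole tray is clear of the stack, more than 25 mm above it (z of tray_far in the frame of stack above 0.061 m and contact force between tray and stack below 0.05 N), for 0.1 s.
At the end, for the whole second after the job is handed in: The fingers hold the tray still (below 0.03 m/s), level within 0.26 rad (15 degrees), its middle within 35 mm sideways of the lens's axis and its underside 60 to 140 mm above the lens; the stack stands upright within 20 mm of its place and the jar, tin and tape are within 20 mm of theirs (horizontal distance between tray_center and lens below 0.035 m and z of tray_center in the frame of lens between 0.0695 and 0.1495 m and angle between tray_center's own z axis and vertical below 0.26 rad and contact force between tray and the fingers above 1 N and linear speed of tray below 0.03 m/s and distance of each of stack, jar, tin, tape from where it was at the start of the episode below 0.02 m and angle between stack's own z axis and vertical below 0.05 rad); the arm keeps its last pose, push and grip.
It fails at once if the rest of the stack is dragged or lifted by more than 20 mm (distance of stack from where it was at the start of the episode above 0.02 m).
It fails at once if the jar, the tin or the tape is moved by more than 20 mm (distance of any of jar, tin, tape from where it was at the start of the episode above 0.02 m).
It also fails if it takes over 43 s, if anything falls off the work surface, if the arm or the gripper's body presses on something with over 40 N, if the wrist force passes 120 N, or if a joint passes its speed limit or range.

## Working session

There is one attempt and no reset: what is moved stays moved. The work goes in short steps, Python scripts to look and compute and a tool call to move; the robot and the scene stay as the last step left them, time stands still between calls to the robot, and variables do not carry over. Pictures are saved under pics/ and viewed, at most 10 in all, crops included, and the job is handed in when it is done.

Besides the shell and the picture viewer there is one more tool, called after "Request:" as name([rows], argument=value, ...), one row to a line, values as JSON. servo_tool: Moves the arm, as the interface text tells. Its arguments: {"type":"object","properties":{"increments":{"type":"array","items":{"type":"array","items":{"type":"number"}}},"squeeze":{"type":"number"}},"required":["increments"]}

```bash
mkdir -p pics; cat > h.py <<'E'
import numpy as np, cv2
from rig import manip, optics, finder
def ray(cam,px,z):
    c=optics.get_calibration(cam); f=192/np.tan(np.radians(c["fov_y"])/2)
    M=np.array(c["world_to_cam"]); R=M[:3,:3]; o=-R.T@M[:3,3]
    d=R.T@np.array([(px[0]-c["cx"])/f,(px[1]-c["cy"])/f,1]); return o+d*(z-o[2])/d[2]
def proj(cam,p):
    c=optics.get_calibration(cam); f=192/np.tan(np.radians(c["fov_y"])/2)
    M=np.array(c["world_to_cam"]); q=M[:3,:3]@np.array(p)+M[:3,3]; return np.array([c["cx"]+f*q[0]/q[2],c["cy"]+f*q[1]/q[2]])
E
python3 - <<'E'
from h import *
ims=[optics.get_image(c) for c in("scene","top")]
cv2.imwrite("pics/a.png",np.vstack([i[:,:,::-1] for i in ims])[:, :] if 0 else cv2.resize(np.hstack([i[:,:,::-1] for i in ims]),(800,300)))
cv2.imwrite("pics/top.png",cv2.resize(ims[1][:,:,::-1],(800,600)))
Z=dict(tray_tab=.055,tray_center=.0295,tray_far=.036,lens=.045,stack=0,jar=0,tin=0,tape=0)
for n,z in Z.items():
  for cam in("top","scene"):
    for r in finder.tip_of(n,cam)[:2]: print(n,cam,round(r["p"],2),np.round(r["at"]),np.round(ray(cam,r["at"],z),3))
print(manip.get_state())
E
```

```text
tray_tab top 0.85 [287. 158.] [ 0.591 -0.254  0.055]
tray_tab scene 0.87 [260. 232.] [ 0.593 -0.243  0.055]
tray_center top 0.81 [273. 184.] [ 0.507 -0.212  0.03 ]
tray_center scene 0.78 [239. 217.] [ 0.503 -0.205  0.029]
tray_far top 0.97 [259. 214.] [ 0.41  -0.167  0.036]
tray_far scene 0.75 [223. 197.] [ 0.423 -0.168  0.036]
lens top 0.64 [156. 181.] [0.504 0.168 0.045]
lens scene 0.68 [316. 150.] [0.514 0.178 0.045]
lens scene 0.28 [350. 208.] [ 0.72  -0.031  0.045]
stack top 0.96 [388. 240.] [ 0.335 -0.596  0.   ]
stack top 0.71 [345. 182.] [ 0.526 -0.452  0.   ]
stack scene 0.91 [240. 228.] [ 0.51  -0.208  0.   ]
stack scene 0.7 [176. 289.] [ 0.516 -0.446 -0.   ]
jar top 0.55 [203. 126.] [0.701 0.027 0.   ]
jar scene 0.78 [348. 207.] [0.698 0.027 0.   ]
jar scene 0.59 [262. 232.] [ 0.564 -0.191  0.   ]
tin top 0.6 [209. 208.] [ 0.425 -0.003  0.   ]
tin top 0.53 [154. 181.] [0.511 0.183 0.   ]
tin scene 0.85 [257. 182.] [ 0.429 -0.016  0.   ]
tape top 0.58 [207. 209.] [0.422 0.005 0.   ]
tape top 0.44 [208. 156.] [0.598 0.008 0.   ]
tape scene 0.49 [307. 200.] [ 0.591 -0.008  0.   ]
{'clock': 0.9, 'qpos': array([-1.25099524e+00,  2.75865642e-01,  1.50484782e+00,  3.86111662e-06,
        1.36064958e+00, -1.21010713e-01]), 'qd': array([ 2.93130199e-04,  7.33920121e-04,  1.07131388e-03, -6.77957729e-04,
        9.86534164e-05,  8.86899122e-04]), 'effort': array([ 2.43323348e-04, -4.16641617e+01, -2.46103817e+01, -1.68303814e-04,
        1.27424287e-04,  2.09296491e-05]), 'position': array([ 0.24535341, -0.5201133 ,  0.21046846]), 'ee_rot': array([1.14049319e-04, 9.75808871e-01, 2.18625326e-01, 1.32709304e-05]), 'contact_force': array([0.14885313, 0.06235838, 0.34257863]), 'moment': array([-0.02300764, -0.07723649, -0.01022858]), 'gripper_force': 0.0, 'width': 0.0853185716375005}
```

View pics/top.png

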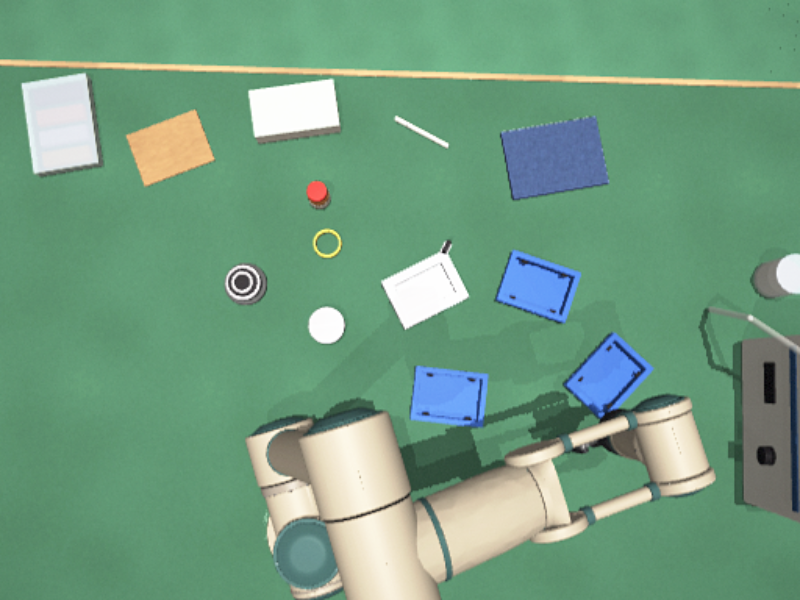

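View pics/a.png

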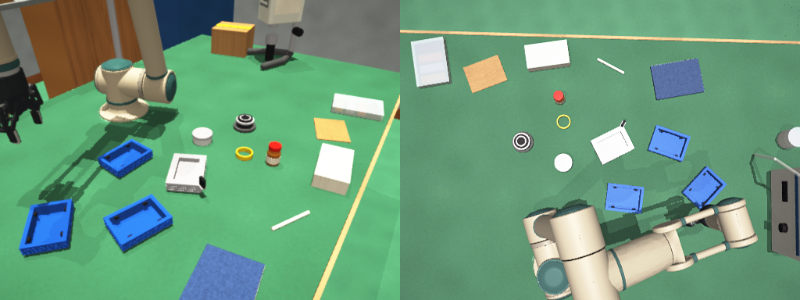

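The tray is at the centre of the top view (273,184 native) with the black tab at (287,158). The lens is at (156,181). The tin, tape and jar lie between them, and the blue look-alikes are to the right and below. The tab–far line agrees with the given sizes: 0.195 m against 0.189 m, at about −25°.

Request:
servo_tool([
  [4.27,-0.97,0,0,0,0,-1],
  [4.27,-0.97,0,0,0,0,-1],
  [4.27,-0.97,0,0,0,0,-1],
  [4.27,-0.97,0,0,0,0,-1],
  [4.27,-0.97,0,0,0,0,-1],
], squeeze=110)

```text
clock: 1.4
position: [0.4189, -0.384, 0.2106]
ee_rot: [0.0, 0.976, 0.218, 0.0]
contact_force: [-0.1, -0.9, 0.0]
width: 0.0854
gripper_force: 0.0
```

Request:
servo_tool([
  [4.0,-0.97,0,0,0,0,-1],
  [4.0,-0.97,0,0,0,0,-1],
  [4.0,-0.97,0,0,0,0,-1],
  [4.0,-0.97,0,0,0,0,-1],
  [4.0,-0.97,0,0,0,0,-1],
])

```text
clock: 1.9
position: [0.5792, -0.2547, 0.2105]
ee_rot: [0.0, 0.976, 0.219, 0.0]
contact_force: [0.3, -0.9, 0.3]
width: 0.0855
gripper_force: 0.0
```

Request:
servo_tool([
  [0,0,0,0,0,8.5,-1],
  [0,0,0,0,0,8.5,-1],
  [0,0,0,0,0,8.5,-1],
  [0,0,0,0,0,8.5,-1],
  [0,0,0,0,0,8.5,-1],
])

```text
clock: 2.4
position: [0.578, -0.2558, 0.2103]
ee_rot: [0.0, 0.988, -0.153, -0.0]
contact_force: [0.6, -0.0, -0.0]
width: 0.0858
gripper_force: 0.0
```

Request:
servo_tool([
  [0,0,0,0,0,7.5,-1],
  [0,0,0,0,0,0,-1],
  [0,0,0,0,0,0,-1],
  [0,0,0,0,0,0,-1],
  [0,0,0,0,0,0,-1],
])

```text
clock: 2.9
position: [0.5779, -0.2559, 0.2104]
ee_rot: [0.0, 0.977, -0.214, 0.0]
contact_force: [0.2, 0.2, -0.4]
width: 0.0851
gripper_force: 0.0
```

```bash
python3 - <<'E'
from h import *
s=manip.get_state(); print(s["clock"],s["position"],s["ee_rot"],s["qpos"])
im=optics.get_image("wrist"); cv2.imwrite("pics/w1.png",im[:,:,::-1])
for n,z in dict(tray_tab=.055,tray_center=.0295,tray_far=.036).items():
    for r in finder.tip_of(n,"wrist")[:2]: print(n,round(r["p"],2),np.round(r["at"]),np.round(ray("wrist",r["at"],z),4))
for r in finder.silhouettes("tray_tab","wrist")[:2]:
    print(r["p"],r["box"])
E
```

```text
2.9 [ 0.57793821 -0.25591893  0.21042368] [ 3.20851333e-05  9.76893300e-01 -2.13727579e-01  4.25410469e-05] [-5.26860776e-01  3.62149543e-01  1.37632645e+00 -3.55069759e-05
  1.40301601e+00  1.47471973e+00]
tray_tab 0.76 [248. 165.] [ 0.5909 -0.2502  0.055 ]
tray_center 0.75 [248. 233.] [ 0.5056 -0.209   0.0295]
tray_far 0.62 [243. 300.] [ 0.422  -0.1608  0.036 ]
0.76 [249.8, 228.1, 140.7, 150.6]
```

View pics/w1.png

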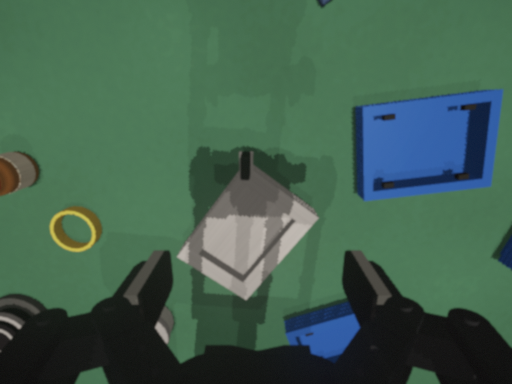

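The wrist view shows the tab upright at about (246,165), running along image columns, so the yaw is right. It sits about 1 cm off along each tool axis. I'll shift, descend part way and recheck.

Request:
servo_tool([
  [0.45,-0.55,2.2,0,0,0,-1],
  [0.45,-0.55,2.2,0,0,0,-1],
  [0,0,2.2,0,0,0,-1],
  [0,0,2,0,0,0,-1],
  [0,0,0,0,0,0,-1],
])

```text
clock: 3.65
position: [0.5887, -0.2485, 0.1213]
ee_rot: [-0.001, 0.977, -0.214, -0.003]
contact_force: [-0.6, -1.0, -0.1]
width: 0.0856
gripper_force: 0.0
```

```bash
python3 - <<'E'
from h import *
s=manip.get_state(); print(s["clock"],s["position"],s["ee_rot"])
im=optics.get_image("wrist"); v=im.copy()[:,:,::-1].copy()
T=s["position"]
for z in (.039,.055,.071): 
    p=proj("wrist",[T[0],T[1],z]); cv2.circle(v,tuple(int(a) for a in np.round(p)),2,(0,0,255),-1); print(z,p)
cv2.imwrite("pics/w2.png",v)
for n,z in dict(tray_tab=.055).items():
    for r in finder.tip_of(n,"wrist")[:2]: print(n,round(r["p"],2),np.round(r["at"]),np.round(ray("wrist",r["at"],z),4))
E
```

```text
3.65 [ 0.58868943 -0.24851609  0.12127719] [-9.08491191e-04  9.76805797e-01 -2.14101937e-01 -3.15761991e-03]
0.039 [258.27173082 194.01520678]
0.055 [258.30997884 200.12397184]
0.071 [258.35328512 207.04061561]
tray_tab 0.91 [255. 196.] [ 0.5941 -0.2483  0.055 ]
```

View pics/w2.png

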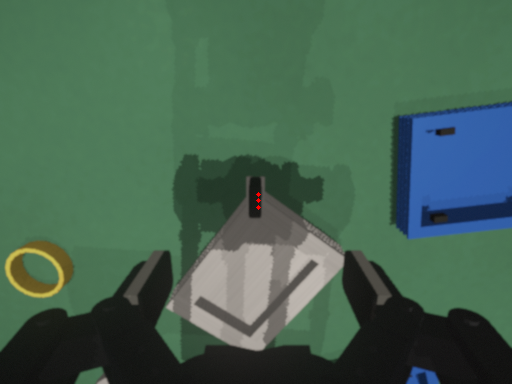

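The TCP axis (red dots, column 258) lies on the tab (column 255, row 196). It needs about 5 mm forward and 2 mm sideways, so I'll correct, descend and close.

Request:
servo_tool([
  [0.5,-0.2,1.8,0,0,0,-1],
  [0,0,1.8,0,0,0,-1],
  [0,0,1.7,0,0,0,-1],
  [0,0,1.7,0,0,0,-1],
  [0,0,0,0,0,0,-1],
])

```text
clock: 4.25
position: [0.5955, -0.2497, 0.0537]
ee_rot: [-0.0, 0.977, -0.214, -0.001]
contact_force: [0.5, 1.0, -1.0]
width: 0.0858
gripper_force: 0.0
```

Request:
servo_tool([
  [0,0,0,0,0,0,1],
  [0,0,0,0,0,0,1],
  [0,0,0,0,0,0,1],
  [0,0,0,0,0,0,1],
  [0,0,0,0,0,0,1],
])

```text
clock: 4.75
position: [0.5963, -0.2501, 0.0549]
ee_rot: [0.0, 0.977, -0.214, 0.0]
contact_force: [-0.1, -0.2, 1.4]
width: 0.0118
gripper_force: 0.0
```

Request:
servo_tool([
  [0,0,0,0,0,0,1],
  [0,0,0,0,0,0,1],
  [0,0,0,0,0,0,1],
  [0,0,0,0,0,0,1],
  [0,0,0,0,0,0,1],
])

```text
clock: 5.25
position: [0.596, -0.25, 0.0544]
ee_rot: [0.0, 0.977, -0.214, -0.0]
contact_force: [-0.1, 0.0, -0.4]
width: -0.0002
gripper_force: 0.0
```

```bash
python3 - <<'E'
from h import *
s=manip.get_state(); print(s)
cv2.imwrite("pics/w3.png",np.hstack([optics.get_image(c)[:,:,::-1][60:330,a:b] for c,a,b in(("wrist",60,460),("scene",140,400))]))
for r in finder.tip_of("stack","scene")[:2]: print(r["p"],ray("scene",r["at"],0))
E
```

```text
{'clock': 5.25, 'qpos': array([-5.04666946e-01,  4.95183051e-01,  1.56450361e+00, -6.53020759e-05,
        1.08195308e+00,  1.49806168e+00]), 'qd': array([-0.00114698,  0.00155442, -0.00127516,  0.00200991,  0.00029271,
        0.0009177 ]), 'effort': array([ 1.24242451e-03, -5.09223282e+01, -2.11653793e+01, -1.40240372e-04,
        1.28624910e-03, -3.00845318e-05]), 'position': array([ 0.59604825, -0.24998533,  0.05436898]), 'ee_rot': array([ 2.09308094e-05,  9.76773098e-01, -2.14276254e-01, -3.07751428e-05]), 'contact_force': array([-0.097499  ,  0.02874023, -0.42393594]), 'moment': array([-0.02461651,  0.0587357 , -0.00505489]), 'gripper_force': 0.0, 'width': -0.00024446198879822615}
0.8 [ 0.51158698 -0.44575017  0.        ]
0.7 [ 0.32871752 -0.59679374  0.        ]
```

View pics/w3.png

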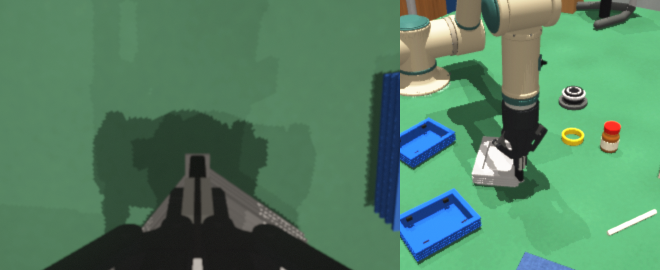

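The fingers closed on nothing (width 0). In the wrist view the tab appears ahead of the fingers, at about (257,225). I'll locate it numerically and look closely.

```bash
python3 - <<'E'
from h import *
im=optics.get_image("wrist"); 
T=manip.get_state()["position"]
for z in(.046,.055,.071): print(z,proj("wrist",[*T[:2],z]))
for n,z in dict(tray_tab=.055,tray_center=.0295,tray_far=.036).items():
  for cam in("wrist","scene","top"):
    if n=="tray_tab" and cam!="wrist": optics.get_image(cam)
    for r in finder.tip_of(n,cam)[:1]: print(n,cam,round(r["p"],2),np.round(r["at"]),np.round(ray(cam,r["at"],z),4))
for row in(205,215,225,235,240): print(row,ray("wrist",(257,row),.071), ray("wrist",(257,row),.039))
s=optics.get_image("scene")
cv2.imwrite("pics/w4.png",np.hstack([cv2.resize(im[190:290,190:323,::-1],(400,300)),cv2.resize(s[190:265,210:310,::-1],(400,300))]))
E
```

```text
0.046 [258.73954359 229.79201793]
0.055 [258.79487208 236.15082194]
0.071 [258.90748477 249.09319792]
tray_tab wrist 0.81 [259. 244.] [ 0.5916 -0.2478  0.055 ]
tray_tab scene 0.55 [261. 233.] [ 0.597  -0.2459  0.055 ]
tray_tab top 0.6 [285. 159.] [ 0.5877 -0.2469  0.055 ]
tray_center wrist 0.78 [260. 337.] [ 0.504  -0.2091  0.0295]
tray_center scene 0.63 [240. 218.] [ 0.5077 -0.2038  0.0295]
tray_center top 0.69 [272. 186.] [ 0.503  -0.2079  0.0295]
tray_far scene 0.58 [222. 201.] [ 0.4312 -0.1823  0.036 ]
tray_far top 0.66 [269. 189.] [ 0.4906 -0.1972  0.036 ]
205 [ 0.6200958  -0.25992647  0.071     ] [ 0.60937058 -0.25490246  0.039     ]
215 [ 0.61495479 -0.25754963  0.071     ] [ 0.60310472 -0.25200557  0.039     ]
225 [ 0.60969575 -0.25511822  0.071     ] [ 0.596695   -0.24904217  0.039     ]
235 [ 0.60431457 -0.25263035  0.071     ] [ 0.59013643 -0.24600995  0.039     ]
240 [ 0.60157684 -0.25136462  0.071     ] [ 0.58679969 -0.24446728  0.039     ]
```

View pics/w4.png

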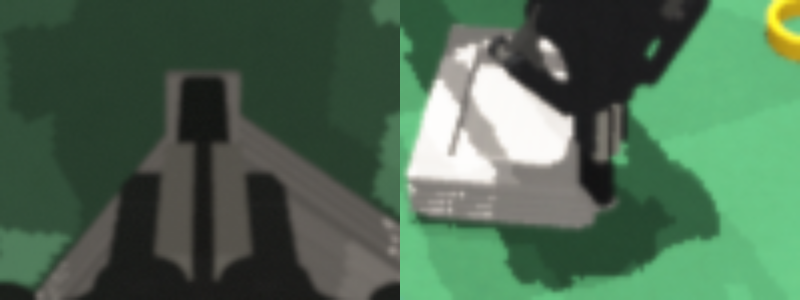

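```bash
python3 - <<'E'
from h import *
T=manip.get_state()["position"]
u=np.array([.9085,-.418,0]);v=np.array([-.418,-.908,0])
for cam in("scene","wrist"):
  for z in(.039,.046,.0544,.071,.08,.09):
    print(cam,z,*[np.round(proj(cam,np.array([*T[:2],z])+a*u+b*v)) for a,b in((0,0),(.011,0),(.011,.011),(.011,-.011))])
M=np.linalg.inv(optics.get_calibration("wrist")["world_to_cam"]);print(M)
E
```

```text
scene 0.039 [259. 239.] [262. 242.] [258. 244.] [266. 240.]
scene 0.046 [259. 237.] [262. 240.] [258. 241.] [266. 238.]
scene 0.0544 [259. 234.] [262. 237.] [258. 239.] [266. 235.]
scene 0.071 [259. 229.] [262. 231.] [258. 233.] [266. 230.]
scene 0.08 [259. 226.] [262. 228.] [258. 230.] [266. 227.]
scene 0.09 [259. 222.] [262. 225.] [258. 227.] [266. 223.]
wrist 0.039 [259. 225.] [259. 210.] [276. 210.] [242. 210.]
wrist 0.046 [259. 230.] [259. 214.] [276. 214.] [241. 214.]
wrist 0.0544 [259. 236.] [259. 219.] [277. 219.] [240. 219.]
wrist 0.071 [259. 249.] [259. 231.] [279. 231.] [239. 231.]
wrist 0.08 [259. 257.] [259. 239.] [280. 239.] [238. 239.]
wrist 0.09 [259. 268.] [259. 248.] [282. 248.] [236. 248.]
[[-0.41958238 -0.86254243 -0.28279177  0.66911438]
 [-0.90771579  0.39813961  0.13242694 -0.28288827]
 [-0.00163325  0.31225857 -0.94999575  0.21725255]
 [ 0.          0.          0.          1.        ]]
```

Request:
servo_tool([
  [0,0,0,0,0,0,0.3],
  [0,0,0,0,0,0,0.3],
  [0,0,0,0,0,0,0.3],
  [0,0,0,0,0,0,0.3],
  [0,0,0,0,0,0,0.3],
])

```text
clock: 6.55
position: [0.5961, -0.25, 0.0544]
ee_rot: [0.0, 0.977, -0.214, 0.0]
contact_force: [-0.1, -0.4, -0.4]
width: 0.0301
gripper_force: 0.0
```

```bash
python3 - <<'E'
from h import *
st=manip.get_state();print(st["width"],st["position"])
im=optics.get_image("wrist"); s=optics.get_image("scene")
T=st["position"];w=st["width"]/2
u=np.array([.9085,-.418,0]);v=np.array([-.418,-.908,0])
for sg in(1,-1):
  for z in(.046,.055,.065,.075): print(z,np.round(proj("wrist",np.array([*T[:2],z])+.011*u+sg*w*v)))
cv2.imwrite("pics/w5.png",np.hstack([cv2.resize(im[190:310,176:336,::-1],(400,300)),cv2.resize(s[190:265,210:310,::-1],(400,300))]))
E
```

```text
0.030109800551901607 [ 0.59610767 -0.24998873  0.0544205 ]
0.046 [283. 214.]
0.055 [284. 219.]
0.065 [286. 226.]
0.075 [287. 234.]
0.046 [235. 214.]
0.055 [233. 219.]
0.065 [232. 226.]
0.075 [230. 234.]
```

View pics/w5.png

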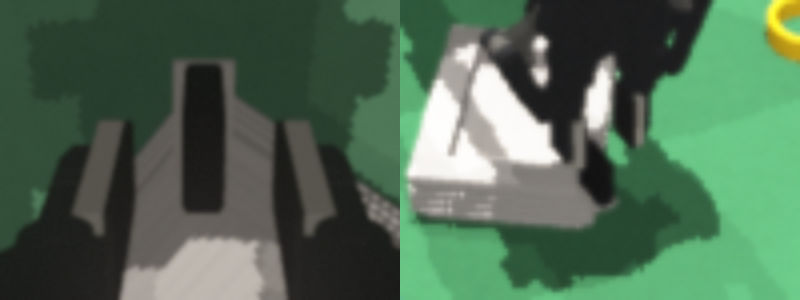

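This view is clear. The tab stands between the pads (crop columns 130–278, tab centred at 204), but the pad tips end at about row 238. Both cameras put them near z≈0.075, just above the tab top, so the gripper closed over the tab. I'll move down in guarded steps and 5 mm inward.

Request:
servo_tool([
  [-0.25,0,0.3,0,0,0,0.3],
  [-0.25,0,0.3,0,0,0,0.3],
  [0,0,0.3,0,0,0,0.3],
  [0,0,0.3,0,0,0,0.3],
  [0,0,0,0,0,0,0.3],
])

```text
clock: 7.15
position: [0.5912, -0.2477, 0.0418]
ee_rot: [-0.0, 0.977, -0.214, -0.0]
contact_force: [0.8, 0.4, -0.0]
width: 0.03
gripper_force: 0.0
```

Request:
servo_tool([
  [0,0,0.25,0,0,0,0.3],
  [0,0,0.25,0,0,0,0.3],
  [0,0,0.2,0,0,0,0.3],
  [0,0,0.2,0,0,0,0.3],
  [0,0,0,0,0,0,0.3],
])

```text
clock: 7.65
position: [0.5913, -0.2478, 0.033]
ee_rot: [-0.0, 0.977, -0.214, -0.0]
contact_force: [-0.6, -0.2, 0.2]
width: 0.03
gripper_force: 0.0
```

Request:
servo_tool([
  [0,0,0,0,0,0,1],
  [0,0,0,0,0,0,1],
  [0,0,0,0,0,0,1],
  [0,0,0,0,0,0,1],
  [0,0,0,0,0,0,1],
])

```text
clock: 8.15
position: [0.5917, -0.2478, 0.0338]
ee_rot: [-0.0, 0.977, -0.214, 0.0]
contact_force: [-0.8, 0.9, 3.2]
width: 0.0074
gripper_force: 108.4
```

Gripped, with 108 N and 7.4 mm opening. Now I'll peel by pivoting about the far corner, 0.189 m along tool −x.

Request:
servo_tool([
  [0,0,-0.23,0,0.7,0,1],
  [0,0,-0.23,0,0.7,0,1],
  [0,0,-0.23,0,0.7,0,1],
  [0,0,-0.23,0,0.7,0,1],
  [0,0,-0.23,0,0.7,0,1],
])

```text
clock: 8.65
position: [0.5913, -0.2477, 0.045]
ee_rot: [0.007, 0.976, -0.214, 0.03]
contact_force: [2.1, 0.5, -2.5]
width: 0.0071
gripper_force: 107.7
```

Request:
servo_tool([
  [0,0,-0.23,0,0.7,0,1],
  [0,0,-0.23,0,0.7,0,1],
  [0,0,-0.23,0,0.7,0,1],
  [0,0,-0.23,0,0.7,0,1],
  [0,0,-0.23,0,0.7,0,1],
])

```text
clock: 9.15
position: [0.5904, -0.2471, 0.0567]
ee_rot: [0.013, 0.975, -0.214, 0.06]
contact_force: [2.0, 1.2, -2.8]
width: 0.007
gripper_force: 107.8
```

Request:
servo_tool([
  [0,0,-0.23,0,0.7,0,1],
  [0,0,-0.23,0,0.7,0,1],
  [0,0,-0.23,0,0.7,0,1],
  [0,0,-0.23,0,0.7,0,1],
  [0,0,-0.23,0,0.7,0,1],
])

```text
clock: 9.65
position: [0.5888, -0.2466, 0.068]
ee_rot: [0.02, 0.973, -0.213, 0.09]
contact_force: [-0.1, 1.5, -0.9]
width: 0.0072
gripper_force: 108.0
```

```bash
python3 - <<'E'
from h import *
st=manip.get_state();print(st["position"],st["contact_force"],st["moment"],st["width"])
im=optics.get_image("wrist"); s=optics.get_image("scene")
cv2.imwrite("pics/w6.png",np.hstack([cv2.resize(im[100:384,100:478,::-1],(400,300)),cv2.resize(s[175:265,200:320,::-1],(400,300))]))
E
```

```text
[ 0.58883848 -0.24663183  0.06802207] [-0.06001144  1.45302446 -0.85716797] [ 0.30995383 -0.08332979 -0.14979576] 0.007154946253906764
```

View pics/w6.png

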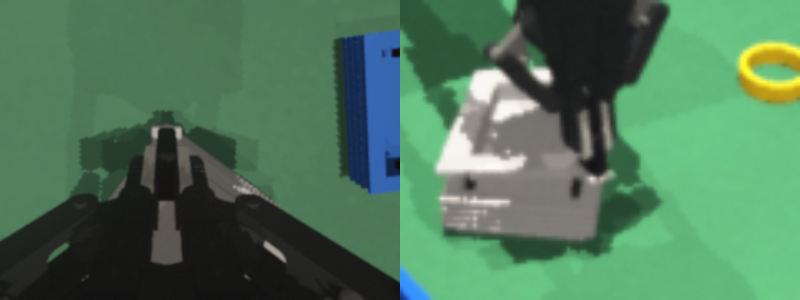

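The tray is visibly tilted: the gap opens towards the tab corner and the far corner rests on the stack, which hasn't moved. I'll add a little tilt for margin, then lift straight up (in tool axes +0.21x, −0.98z).

Request:
servo_tool([
  [0,0,-0.23,0,0.7,0,1],
  [0,0,-0.23,0,0.7,0,1],
  [0,0,0,0,0,0,1],
  [0,0,0,0,0,0,1],
  [0,0,0,0,0,0,1],
])

```text
clock: 10.25
position: [0.5884, -0.2464, 0.0724]
ee_rot: [0.022, 0.971, -0.213, 0.102]
contact_force: [2.0, 1.8, 0.1]
width: 0.0071
gripper_force: 108.1
```

Request:
servo_tool([
  [0.08,0,-0.4,0,0,0,1],
  [0.08,0,-0.4,0,0,0,1],
  [0.08,0,-0.4,0,0,0,1],
  [0.08,0,-0.4,0,0,0,1],
  [0.08,0,-0.4,0,0,0,1],
])

```text
clock: 10.75
position: [0.5875, -0.2463, 0.0929]
ee_rot: [0.022, 0.972, -0.213, 0.101]
contact_force: [-0.6, -0.1, -1.0]
width: 0.0071
gripper_force: 108.0
```

Request:
servo_tool([
  [0.14,0,-0.7,0,0,0,1],
  [0.14,0,-0.7,0,0,0,1],
  [0.14,0,-0.7,0,0,0,1],
  [0.14,0,-0.7,0,0,0,1],
  [0.14,0,-0.7,0,0,0,1],
])

```text
clock: 11.25
position: [0.5876, -0.2461, 0.1291]
ee_rot: [0.022, 0.972, -0.213, 0.101]
contact_force: [-0.4, -0.6, -1.6]
width: 0.007
gripper_force: 108.0
```

Request:
servo_tool([
  [0.2,0,-1.2,0,0,0,1],
  [0.2,0,-1.2,0,0,0,1],
  [0.2,0,-1.2,0,0,0,1],
  [0.2,0,-1.2,0,0,0,1],
  [0.2,0,-1.2,0,0,0,1],
])

```text
clock: 11.75
position: [0.5852, -0.245, 0.1904]
ee_rot: [0.022, 0.971, -0.213, 0.101]
contact_force: [0.3, -0.2, -1.1]
width: 0.0072
gripper_force: 108.0
```

Request:
servo_tool([
  [0,0,0,0,-2.2,0,1],
  [0,0,0,0,-2.2,0,1],
  [0,0,0,0,-2.2,0,1],
  [0,0,0,0,-2.2,0,1],
  [0,0,0,0,-2.2,0,1],
])

```text
clock: 12.25
position: [0.5854, -0.2451, 0.1899]
ee_rot: [0.002, 0.977, -0.214, 0.007]
contact_force: [-0.1, 0.1, -1.8]
width: 0.0068
gripper_force: 107.9
```

```bash
python3 - <<'E'
from h import *
st=manip.get_state();print(st["clock"],st["position"],st["ee_rot"],st["contact_force"],st["moment"],st["width"],st["qpos"])
im=optics.get_image("wrist"); s=optics.get_image("scene")
for r in finder.tip_of("tray_tab","scene")[:2]: print(r)
for r in finder.tip_of("stack","scene")[:3]: print(r["p"],ray("scene",r["at"],0))
cv2.imwrite("pics/w7.png",np.hstack([cv2.resize(im[:,:,::-1],(400,300)),cv2.resize(s[85:265,160:400,::-1],(400,300))]))
E
```

```text
12.25 [ 0.58543699 -0.245106    0.18992929] [ 0.00169446  0.97674467 -0.21427173  0.00738901] [-0.14964274  0.14155311 -1.825006  ] [-0.06509033 -0.09075157 -0.02216226] 0.006839519278888952 [-5.06669058e-01  3.68031394e-01  1.41826356e+00  1.01611496e-03
  1.34016834e+00  1.49580744e+00]
{'at': [260.2, 172.0], 'p': 0.64}
0.95 [ 3.29890405e-01 -5.96621043e-01 -1.11022302e-16]
0.69 [ 0.511518   -0.21274417  0.        ]
0.57 [ 0.51626244 -0.45148313  0.        ]
```

View pics/w7.png

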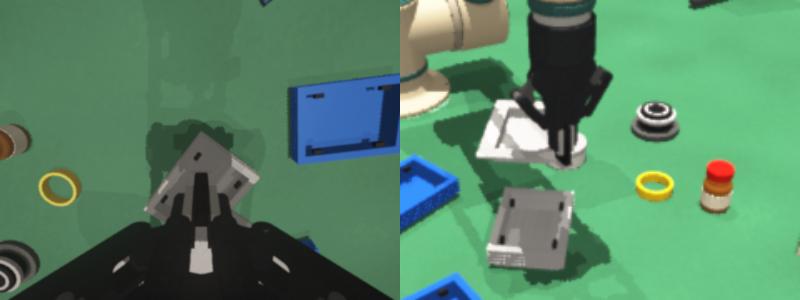

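The tray is clear of the stack and near level, and the stack is still at its start place. Now I'll carry it smoothly to the lens.

Request:
servo_tool([
  [-0.3,-0.6,0,0,0,0,1],
  [-0.6,-1.4,0,0,0,0,1],
  [-0.9,-2.1,0,0,0,0,1],
  [-0.9,-2.1,0,0,0,0,1],
  [-0.9,-2.1,0,0,0,0,1],
])

```text
clock: 12.95
position: [0.5866, -0.1522, 0.1888]
ee_rot: [0.001, 0.977, -0.214, 0.008]
contact_force: [0.7, -0.6, -2.2]
width: 0.0069
gripper_force: 107.9
```

Request:
servo_tool([
  [-0.9,-2.1,0,0,0,0,1],
  [-0.9,-2.1,0,0,0,0,1],
  [-0.9,-2.1,0,0,0,0,1],
  [-0.9,-2.1,0,0,0,0,1],
  [-0.9,-2.1,0,0,0,0,1],
])

```text
clock: 13.45
position: [0.5894, -0.0379, 0.1882]
ee_rot: [0.001, 0.977, -0.214, 0.008]
contact_force: [0.9, -0.2, -2.0]
width: 0.007
gripper_force: 107.9
```

Request:
servo_tool([
  [-0.9,-2.1,0,0,0,0,1],
  [-0.9,-2.1,0,0,0,0,1],
  [-0.9,-2.1,0,0,0,0,1],
  [-0.9,-2.1,0,0,0,0,1],
  [-0.9,-2.1,0,0,0,0,1],
])

```text
clock: 13.95
position: [0.5922, 0.0761, 0.1874]
ee_rot: [0.001, 0.977, -0.214, 0.008]
contact_force: [0.7, -0.0, -2.1]
width: 0.0068
gripper_force: 107.9
```

Request:
servo_tool([
  [-0.6,-1.4,0.5,0,0,0,1],
  [-0.3,-0.6,0.7,0,0,0,1],
  [0,0,0.7,0,0,0,1],
  [0,0,0.6,0,0,0,1],
  [0,0,0,0,0,0,1],
])

```text
clock: 14.45
position: [0.593, 0.0946, 0.1604]
ee_rot: [0.002, 0.977, -0.215, 0.006]
contact_force: [-1.0, -0.4, -0.7]
width: 0.0071
gripper_force: 107.9
```

```bash
python3 - <<'E'
from h import *
st=manip.get_state();T=st["position"];print(st["clock"],T,st["ee_rot"],st["contact_force"],st["width"],st["qpos"])
C=np.array([T[0]-.0872,T[1]+.0401,T[2]-.0043]);print("center est",C)
ims={c:optics.get_image(c) for c in("scene","top")}
for n,z in dict(tray_tab=T[2]+.021,tray_center=C[2],tray_far=C[2]+.007,stack=0,jar=0,tin=0,tape=0,lens=.045).items():
  for c in ims:
    for r in finder.tip_of(n,c)[:2]: print(n,c,round(r["p"],2),np.round(ray(c,r["at"],z),3))
s=ims["scene"].copy()[:,:,::-1].copy()
cv2.circle(s,tuple(int(a) for a in proj("scene",C)),1,(0,0,255),-1)
cv2.imwrite("pics/w8.png",np.hstack([cv2.resize(s[70:265,200:460],(400,300)),cv2.resize(ims["top"][70:265,80:340,::-1],(400,300))]))
E
```

```text
14.45 [0.5930409  0.09462628 0.1604087 ] [ 0.00238139  0.97665544 -0.21470496  0.00634505] [-1.02882221 -0.41963847 -0.65180561] 0.007126881789501643 [ 0.04751414  0.33912857  1.53874497 -0.00832571  1.25272076  2.05366035]
center est [0.5058409  0.13472628 0.1561087 ]
tray_tab scene 0.56 [0.592 0.119 0.181]
tray_tab top 0.84 [0.591 0.088 0.181]
tray_center scene 0.89 [0.511 0.135 0.156]
tray_center top 0.95 [0.503 0.139 0.156]
tray_far scene 0.81 [0.438 0.156 0.163]
stack scene 0.98 [ 0.328 -0.594  0.   ]
stack scene 0.9 [ 0.279 -0.253  0.   ]
stack top 0.91 [ 0.522 -0.455  0.   ]
stack top 0.9 [ 0.294 -0.262  0.   ]
jar scene 0.71 [0.705 0.03  0.   ]
jar top 0.7 [0.526 0.17  0.   ]
jar top 0.67 [0.699 0.021 0.   ]
tin scene 0.78 [ 0.428 -0.011  0.   ]
tin top 0.72 [ 0.424 -0.001  0.   ]
tape scene 0.72 [ 0.605 -0.008  0.   ]
tape top 0.67 [0.6   0.009 0.   ]
lens scene 0.77 [0.506 0.184 0.045]
```

View pics/w8.png

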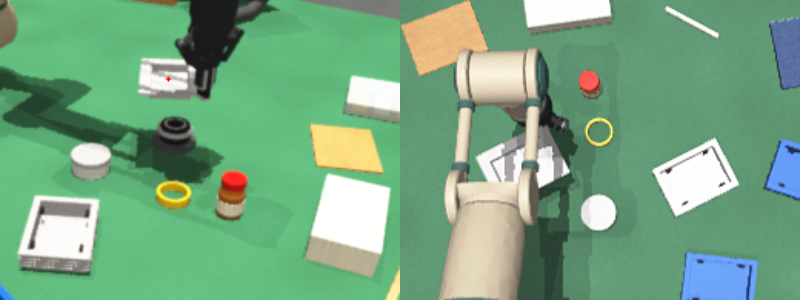

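The tray hangs level; its centre is measured at (0.506, 0.136) by both cameras, agreeing with the kinematics. The lens is at about (0.507, 0.172), so 3.7 cm more in +y is needed. The jar, tin, tape and stack look undisturbed.

Request:
servo_tool([
  [-0.4,-0.9,0,0,0,0,1],
  [-0.6,-1.4,0,0,0,0,1],
  [-0.4,-1.0,0,0,0,0,1],
  [-0.05,-0.1,0,0,0,0,1],
  [0,0,0,0,0,0,1],
])

```text
clock: 15.85
position: [0.595, 0.1334, 0.1617]
ee_rot: [0.002, 0.977, -0.213, 0.008]
contact_force: [-0.4, -0.1, -1.9]
width: 0.0072
gripper_force: 108.0
```

Request:
servo_tool([
  [0,0,0,0,0,0,1],
  [0,0,0,0,0,0,1],
  [0,0,0,0,0,0,1],
  [0,0,0,0,0,0,1],
  [0,0,0,0,0,0,1],
])

```text
clock: 16.35
position: [0.5951, 0.1323, 0.1618]
ee_rot: [0.002, 0.977, -0.214, 0.008]
contact_force: [0.2, -0.3, -2.3]
width: 0.0075
gripper_force: 108.0
```

```bash
python3 - <<'E'
from h import *
T=manip.get_state()["position"];print(T,"center",T+[-.0872,.0401,-.0043])
for c in("scene","top"):
    optics.get_image(c)
    for n,z in(("tray_center",.156),("lens",.045)):
        for r in finder.tip_of(n,c)[:1]: print(n,c,round(r["p"],2),np.round(ray(c,r["at"],z),3))
E
```

```text
[0.59510939 0.13231948 0.16177667] center [0.50790939 0.17241948 0.15747667]
tray_center scene 0.64 [0.503 0.182 0.156]
lens scene 0.93 [0.52  0.169 0.045]
tray_center top 0.57 [0.51  0.17  0.156]
lens top 0.4 [0.507 0.174 0.045]
```

The tray centre is within about 1 cm of the lens axis, still and level, with its underside about 10 cm above the lens. I'm handing in.

```bash
python3 -c "
from rig import manip
print(manip.sign_off())"
```

```text
the job is handed in; nothing more can be done
None
```

I peeled the tray off tab corner first and am holding it still and level, its underside about 10 cm above the lens and its middle within about 1 cm of the lens axis; the stack and bystanders looked undisturbed, and I handed the job in, though no verdict came back.

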